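# Line up the reagent bottles by size beside the balance

## Robot

A 6-joint arm with a two-finger parallel gripper is mounted at the origin on the work surface. World frame = base frame: x ahead of the robot, y to its left, z up, the work surface at z = 0. Lengths are in m, angles in rad, forces in N, time in s.
With the tool pointing down it reaches from about 0.375 to 0.9 m from the base axis. Payload 3.1 kg.
Tool frame: the origin (TCP) lies at the very end of the fingers, on their centre line; the grasp point (between the pads) lies 19 mm behind it; z points along the fingers, y is the line along which they close (so a half turn about z gives the same grasp; the last joint's range is limited). The gripper opens to 87 mm and grips with 3 to 60 N. Pads are 19 mm wide; open, the fingers measure 117 mm over their backs; the gripper's body (75 mm by 190 mm) begins 51 mm behind the grasp point.
Start: joints at [-1.325, 0.527, 1.433, -0, 1.181, -0.178], TCP at [0.258, -0.569, 0.223] pointing down, gripper open.
Joint ranges: [-3.08, 3.08], [-0.75, 2.2], [0.22, 2.44], [-1.43, 4.57], [0, 2.65], [-2.85, 2.85]. Speed limits (rad/s): [2.79, 2.79, 3.14, 3.14, 3.14, 3.14].

## Interface

Orientations are given as a unit quaternion [x, y, z, w].
In Python, from bench import robot, imaging, workorder, nets gives the robot as it stands.
- The arm moves only by the tool jog_arm, never from a script. Its argument "series" is a list of rows, each a list of 7 numbers: the shift along the tool's x, y, z scaled (see below), then the turn, a rotation vector about the tool's x, y, z scaled (see below), then the finger opening in mm, from 0 to 87. In form: [[x, y, z, ax, ay, az, fingers], ...]. A call has 1 to 12 rows; each row shifts and turns the commanded pose from where the row before left it, along the tool's axes as they then stand; what a row does not reach is not made up. The controller multiplies each number of a shift by 100 cm and each number of a turn by pi/2 rad. A row lasts 1/8 s, in which the tool goes at most 62.5 mm and 10.7 degrees, less where a joint would pass 70% of its speed; a pose out of reach is approached as far as the arm can. A call with a number of a shift or a turn outside -1 to 1 is refused whole. A call with a gripper value outside its range is refused whole. The fingers move at their own pace and stop on an object; "squeeze" is the grip in N (left out, the last holds). Time passes only in rows, so rows that do not move let the fingers close. It gives the time, the measured TCP pose, the force, the opening and the grip force at its end, in the units of the state.
- robot.sense(): the state, without advancing time (a new reading comes with each control period).
- imaging.read_camera(name): name is "scene" or "top" or "wrist"; returns the picture (384x512x3 uint8, blue, green, red); there is no depth.
- imaging.get_calibration(name): a dict with "fovy" (degrees; the focal length in pixels is half the picture's height over the tangent of half this angle, whatever the lens; pixels are square), "cx", "cy" (the principal point, pixels), "distortion" ([k1, k2, p1, p2, k3] as OpenCV has them; the pictures are not rectified), "view" (4x4, takes a point from world to camera coordinates); the wrist camera has in their place "mount" (4x4, takes a point from camera to tool coordinates, whose origin is the TCP and whose axes are the flange's). Camera axes: x right, y up, looking along -z (the intrinsics and any distortion apply to the point x, -y, -z); pixel columns grow to the right and rows downward; lengths in m; the calibration is good to about 2 mm. A picture is of the moment at which its call begins: read the wrist's pose just before it. get_calibration takes no time and is no camera call.
- workorder.sign_off(): hands the job in; it is judged then, once.
Trained networks look in the newest picture that a camera, given by its name, has taken for a name from the list of things; names that differ only in an ending like _2 or _b are one class to them, and where a whole thing is asked for, a point or a joint stands for the part that bears it (a point fixed in the world has none). Each returns a list of dicts, best first, with "conf" (0 to 1); they miss things now and then, are a little off and sometimes report something else, mostly with a low value. They report only what shows in the picture. A call takes as long as a camera call.
- nets.look_for(camera, target): "location" ([row, column] in pixels, amid what is visible of it).
- nets.outline_of(camera, target): "region" (384x512 bool, what is visible of it) and "location" ([row, column] in pixels, amid what is visible of it).
The state is a dict: "time": time; "joints": joint angles; "qd": joint speeds; "joint_efforts": joint torques, N m; "tcp_pos": TCP position; "tcp_rot": TCP orientation; "ft_force": force on the tool from outside, world axes, zero at the start; "ft_torque": the same for the moment, N m; "width": finger opening in m; "grasp_force": force on a finger pad.
Only numpy, scipy, OpenCV 4.12 (cv2) and the standard library are available. Lean on these libraries where they do the work, as an engineer would, in place of code of your own. Each camera call takes 0.05 s, during which the arm holds its last target. There are 200 camera calls.

## Task

Get the bench ready for weighing out: line the four amber bottles up in order of size on the row of black coasters, one standing upright in the middle of each, with the largest next to the balance and the smallest at the far end. Keep the bottles upright, set them down without dropping them, and leave the glass beaker where it is.

Things in the scene. Friction and masses are not known exactly. Their poses are not given: they have to be found in the camera images.
- bottle_a: The largest and tallest of four closed amber glass bottles with paper label and round blue cap, loose on the bench: body 62 mm in diameter, 126 mm tall in all; the cap is 38 mm in diameter and the top 20 mm high, with a narrower neck and sloping shoulder below, so it can be gripped by the cap from above. Origin: centre of its underside, z up. Mass 0.3 to 0.55 kg.
- bottle_b: The second largest of four closed amber glass bottles with paper label and round blue cap, loose on the bench: body 50 mm in diameter, 104 mm tall in all; the cap is 34 mm in diameter and the top 20 mm high, with a narrower neck and sloping shoulder below, so it can be gripped by the cap from above. Origin: centre of its underside, z up. Mass 0.18 to 0.33 kg.
- bottle_c: The third largest of four closed amber glass bottles with paper label and round blue cap, loose on the bench: body 40 mm in diameter, 86 mm tall in all; the cap is 30 mm in diameter and the top 20 mm high, with a narrower neck and sloping shoulder below, so it can be gripped by the cap from above. Origin: centre of its underside, z up. Mass 0.1 to 0.18 kg.
- bottle_d: The smallest and shortest of four closed amber glass bottles with paper label and round blue cap, loose on the bench: body 31 mm in diameter, 70 mm tall in all; the cap is 25 mm in diameter and the top 20 mm high, with a narrower neck and sloping shoulder below, so it can be gripped by the cap from above. Origin: centre of its underside, z up. Mass 0.06 to 0.1 kg.
- coaster_1: One of four identical flat black rubber coasters, 72 mm in diameter, 3 mm thick, fixed in a nearly straight row, about 90 mm apart, on a low aluminium tray (400 x 110 mm, 12 mm high). Origin: centre of its underside, 12 mm above the bench; its top is 15 mm above the bench. Its place in the row changes from start to start. z up.
- coaster_2: One of four identical flat black rubber coasters, 72 mm in diameter, 3 mm thick, fixed in a nearly straight row, about 90 mm apart, on a low aluminium tray (400 x 110 mm, 12 mm high). Origin: centre of its underside, 12 mm above the bench; its top is 15 mm above the bench. Its place in the row changes from start to start. z up.
- coaster_3: One of four identical flat black rubber coasters, 72 mm in diameter, 3 mm thick, fixed in a nearly straight row, about 90 mm apart, on a low aluminium tray (400 x 110 mm, 12 mm high). Origin: centre of its underside, 12 mm above the bench; its top is 15 mm above the bench. Its place in the row changes from start to start. z up.
- coaster_4: One of four identical flat black rubber coasters, 72 mm in diameter, 3 mm thick, fixed in a nearly straight row, about 90 mm apart, on a low aluminium tray (400 x 110 mm, 12 mm high). Origin: centre of its underside, 12 mm above the bench; its top is 15 mm above the bench. Its place in the row changes from start to start. z up.
- balance: Fixed electronic balance: white housing 210 x 170 mm, 58 mm high, round steel pan 124 mm in diameter (top 69 mm above the bench), black display. It stands beyond one end of the coaster row, left or right, its centre 170 to 225 mm from the nearest coaster's centre; a grey round mixer, 119 mm high, stands fixed beyond the other end. Origin: centre of its underside, z up.
- beaker: Empty open glass beaker without handle, 52 mm in diameter and 65 mm tall, standing loose on the bench among the bottles; to be left where it is. Origin: centre of its underside, z up.

How it is judged:
By the outcome, as a careful person would: the job done as asked, in the order asked, and still so for the second after the job is handed in, with the robot touching nothing.
It also fails if it takes over 99 s, if anything falls off the work surface, if the arm or the gripper's body presses on something with over 40 N, if the wrist force passes 120 N, or if a joint passes its speed limit or range.

## Working session

There is one attempt and no reset: what is moved stays moved. The work goes in short steps, Python scripts to look and compute and a tool call to move; the robot and the scene stay as the last step left them, time stands still between calls to the robot, and variables do not carry over. Pictures are saved under pics/ and viewed, at most 14 in all, crops included, and the job is handed in when it is done.

Besides the shell and the picture viewer there is one more tool, called in YAML: its name, and indented under it one key for each argument. jog_arm: Moves the arm, as the interface text tells. Shifts and turns lie within -1 to 1; 1 stands for 100 cm of shift or pi/2 rad of turn. Its arguments: {"type":"object","properties":{"series":{"type":"array","items":{"type":"array","items":{"type":"number"}}},"squeeze":{"type":"number"}},"required":["series"]}

```bash
mkdir -p pics; ls; cat > h.py <<'E'
import numpy as np, cv2
from bench import robot, imaging, workorder, nets
from scipy.spatial.transform import Rotation as R
def cam(name):
    c=imaging.get_calibration(name); f=192/np.tan(np.radians(c["fovy"])/2)
    K=np.array([[f,0,c["cx"]],[0,f,c["cy"]],[0,0,1.]]); D=np.array(c["distortion"],float)
    if "view" in c: V=np.array(c["view"])
    else:
        s=robot.sense(); T=np.eye(4); T[:3,:3]=R.from_quat(s["tcp_rot"]).as_matrix(); T[:3,3]=s["tcp_pos"]
        V=np.linalg.inv(T@np.array(c["mount"]))
    return K,D,V
def unproj(cm,rc,z):
    K,D,V=cm; u=cv2.undistortPoints(np.array([[[rc[1],rc[0]]]],float),K,D)[0,0]
    I=np.linalg.inv(V); d=I[:3,:3]@np.array([u[0],-u[1],-1]); o=I[:3,3]
    return o+d*(z-o[2])/d[2]
def proj(cm,P):
    K,D,V=cm; p=(V[:3,:3]@np.atleast_2d(P).T).T+V[:3,3]; p=p*[1,-1,-1]
    return cv2.projectPoints(p.reshape(-1,1,3),np.zeros(3),np.zeros(3),K,D)[0][:,0,::-1]
E
python3 - <<'E'
from h import *
print(robot.sense())
for n in("top","scene"):
    im=imaging.read_camera(n); cv2.imwrite(f"pics/{n}0.png",im)
    K,D,V=cam(n); print(n,K[0,0],D,np.linalg.inv(V).round(3).tolist())
    for t in("bottle_a","coaster_1","balance","beaker"):
        for d in nets.outline_of(n,t):
            r,c=np.nonzero(d["region"]); print(t,round(d["conf"],2),np.round(d["location"],1),r.min(),r.max(),c.min(),c.max(),len(r),unproj((K,D,V),d["location"],0.015).round(3))
E
```

```text
pics
{'time': 0.0, 'joints': array([-1.32451636e+00,  5.28454198e-01,  1.43388497e+00, -4.26751763e-05,
        1.18139298e+00, -1.78497987e-01]), 'qd': array([ 0.0013437 ,  0.00077651, -0.00053349,  0.00031186, -0.00086937,
        0.0027427 ]), 'joint_efforts': array([-8.55803501e-04, -4.40048110e+01, -1.76594925e+01,  6.31509768e-02,
        5.82430023e-02, -1.75057876e-04]), 'tcp_pos': array([ 0.25741132, -0.56873454,  0.2215845 ]), 'tcp_rot': array([ 9.77527847e-01,  2.10803614e-01, -5.59678493e-05, -1.06845962e-03]), 'ft_force': array([ 1.20683473,  0.83782897, -0.36701455]), 'ft_torque': array([-0.06132183,  0.01640263,  0.01364788]), 'grasp_force': 0.0, 'width': 0.08701911989128927}
top 360.3466692233733 [0.01888902 0.         0.         0.         0.        ] [[0.002, 0.983, -0.182, 0.384], [-1.0, 0.005, 0.012, -0.016], [0.012, 0.182, 0.983, 0.85], [0.0, 0.0, 0.0, 1.0]]
bottle_a 0.73 [242.8 373.3] 229 252 360 394 667 [ 0.426 -0.313  0.015]
bottle_a 0.65 [236.8  95.6] 231 249 78 108 461 [0.438 0.325 0.015]
bottle_a 0.63 [235.1 240.4] 230 242 231 243 135 [ 0.442 -0.006  0.015]
[... 825 characters left out ...]
0.015]
bottle_a 0.63 [263.8 408.5] 246 282 396 422 648 [0.408 0.309 0.015]
coaster_1 0.96 [290.3 299.4] 275 305 284 318 857 [0.622 0.189 0.015]
coaster_1 0.82 [239.7 240.8] 225 251 225 257 712 [0.62  0.015 0.015]
coaster_1 0.81 [220.1 207.9] 205 229 195 225 603 [ 0.637 -0.076  0.015]
coaster_1 0.74 [120.8 210.7] 100 139 201 219 607 [ 0.403 -0.345  0.015]
coaster_1 0.57 [263.5 269.8] 250 277 256 289 793 [0.619 0.102 0.015]
coaster_1 0.41 [188.7 293.7] 173 201 285 298 331 [ 0.426 -0.009  0.015]
balance 0.59 [171.9 157.7] 129 216 104 212 5481 [ 0.629 -0.281  0.015]
beaker 0.68 [262.3 412.6] 246 281 397 422 637 [0.399 0.313 0.015]
beaker 0.61 [232.6 337.7] 218 252 329 354 700 [0.453 0.149 0.015]
```

```bash
python3 - <<'E'
import cv2
for n in("top","scene"):
    im=cv2.imread(f"pics/{n}0.png"); im=im[90:270,60:410] if n=="top" else im[90:330,90:450]
    im=cv2.resize(im,None,fx=2.2,fy=2.2,interpolation=cv2.INTER_CUBIC); cv2.imwrite(f"pics/{n}0c.png",im)
E
```

```text
(no output)
```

View pics/top0c.png

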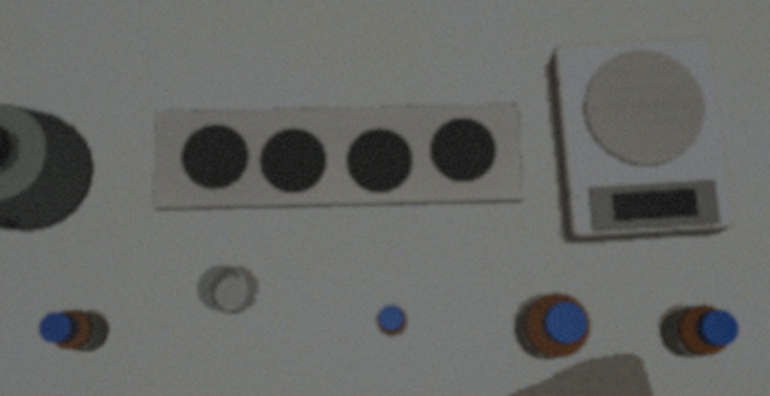

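View pics/scene0c.png

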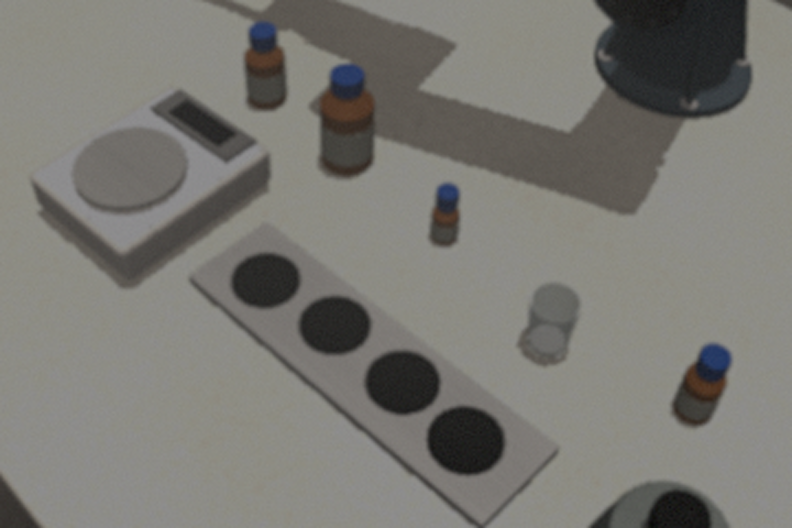

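```bash
cat >> h.py <<'E'
H=dict(a=.126,b=.104,c=.086,d=.070); CR=dict(a=.019,b=.017,c=.015,d=.0125); BR=dict(a=.031,b=.025,c=.020,d=.0155)
t=np.linspace(0,2*np.pi,60); circ=np.c_[np.cos(t),np.sin(t)]
def sil(cm,xy,r,z0,z1):
    P=np.vstack([np.c_[circ*r+xy,np.full(60,z)] for z in(z0,z1)])
    h=cv2.convexHull(proj(cm,P).astype(np.float32)); m=cv2.moments(h)
    return np.array([m["m10"],m["m01"]])/m["m00"],m["m00"]
def locate(cm,cent,r,z0,z1):
    z=(z0+z1)/2; xy=unproj(cm,cent,z)[:2]
    for _ in range(6):
        s,_a=sil(cm,xy,r,z0,z1); xy=xy+unproj(cm,cent,z)[:2]-unproj(cm,s,z)[:2]
    return xy,sil(cm,xy,r,z0,z1)[1]
def blobs(mask,lo=25,hi=1500):
    n,l,s,c=cv2.connectedComponentsWithStats(mask.astype(np.uint8))
    return [(c[i][::-1],s[i,4]) for i in range(1,n) if lo<s[i,4]<hi]
def blue(im):
    b,g,r=[cv2.GaussianBlur(im,(3,3),0)[...,i].astype(int) for i in range(3)]; return (b-r>35)&(b-g>8)
def dark(im): return cv2.GaussianBlur(im,(3,3),0).max(2)<80
E
python3 - <<'E'
from h import *
g={"top":dict(a=(.43,-.173),b=(.42,-.313),c=(.43,.32),d=(.44,-.006))}
for n in("top","scene"):
    im=cv2.imread(f"pics/{n}0.png"); cm=cam(n)
    for cn,ar in blobs(blue(im)):
        best=[]
        for k in "abcd":
            xy,ea=locate(cm,cn,CR[k],H[k]-.02,H[k]); best.append((k,xy.round(4).tolist(),round(ea)))
        print(n,cn.round(1),ar,best)
    for cn,ar in blobs(dark(im),400):
        xy,ea=locate(cm,cn,.036,.0149,.015); print(n,"coaster",xy.round(4),ar,round(ea))
    d=nets.outline_of
E
```

```text
top [233.8 237.3] 84 [('a', [0.4375, -0.0013], 291), ('b', [0.4392, -0.0008], 221), ('c', [0.4405, -0.0004], 165), ('d', [0.4417, -0.0001], 111)]
top [236.2 316.8] 248 [('a', [0.4335, -0.1624], 315), ('b', [0.435, -0.1668], 241), ('c', [0.4362, -0.1704], 182), ('d', [0.4373, -0.1737], 125)]
top [238.4 386.7] 190 [('a', [0.4296, -0.3041], 351), ('b', [0.431, -0.3127], 271), ('c', [0.4321, -0.3199], 208), ('d', [0.4331, -0.3262], 145)]
top [238.5  84.7] 138 [('a', [0.4278, 0.3043], 372), ('b', [0.4291, 0.314], 288), ('c', [0.4301, 0.3219], 221), ('d', [0.4311, 0.3289], 155)]
top [356.    5.5] 371 [('a', [0.2089, 0.4312], 508), ('b', [0.2036, 0.4447], 397), ('c', [0.1993, 0.4557], 308), ('d', [0.1954, 0.4655], 220)]
top coaster [0.9946 0.1745] 529 560
top coaster [ 0.598  -0.2106] 532 690
top coaster [ 0.6279 -0.0761] 696 679
top coaster [0.6187 0.1931] 723 694
top coaster [0.6149 0.1087] 708 691
top coaster [0.6157 0.0147] 700 687
top coaster [ 0.5662 -0.2841] 968 704
top coaster [ 0.4344 -0.1589] 520 768
top coaster [ 0.4316 -0.3102] 469 770
top coaster [0.1917 0.48  ] 1166 971
scene 
[... 218 characters left out ...]
8), ('c', [0.3897, -0.2091], 140), ('d', [0.3762, -0.2237], 103)]
scene [177.1 293.3] 45 [('a', [0.4759, 0.0268], 291), ('b', [0.4589, 0.013], 230), ('c', [0.445, 0.0017], 180), ('d', [0.4326, -0.0084], 131)]
scene [252.2 414.8] 121 [('a', [0.4542, 0.323], 384), ('b', [0.4365, 0.3184], 301), ('c', [0.422, 0.3146], 235), ('d', [0.4091, 0.3112], 169)]
scene coaster [-0.9859 -0.1287] 674 79
scene coaster [ 0.4226 -0.1742] 600 417
scene coaster [ 0.6478 -0.2088] 819 518
scene coaster [ 0.6268 -0.0798] 604 610
scene coaster [0.6144 0.0114] 671 684
scene coaster [0.614  0.1058] 767 779
scene coaster [0.4209 0.3131] 421 741
scene coaster [0.6179 0.1903] 866 876
scene coaster [0.5506 0.3788] 873 974
```

jog_arm:
  series:
    - [0.04, -0.037, -0.01, 0, 0, 0, 87]
    - [0.04, -0.037, -0.01, 0, 0, 0, 87]
    - [0.04, -0.037, -0.01, 0, 0, 0, 87]
    - [0.04, -0.037, -0.01, 0, 0, 0, 87]
    - [0.04, -0.037, -0.01, 0, 0, 0, 87]
    - [0.04, -0.037, -0.01, 0, 0, 0, 87]
    - [0.04, -0.037, -0.01, 0, 0, 0, 87]
    - [0.04, -0.037, -0.01, 0, 0, 0, 87]
    - [0, 0, 0, 0, 0, -0.104, 87]
    - [0, 0, 0, 0, 0, -0.104, 87]
    - [0, 0, 0, 0, 0, -0.104, 87]
    - [0, 0, 0, 0, 0, -0.104, 87]

```text
time: 2.0
tcp_pos: [0.4272, -0.1677, 0.3027]
tcp_rot: [0.857, 0.516, 0.0, 0.0]
ft_force: [0.4, 0.0, -0.2]
width: 0.0873
grasp_force: 0.0
```

jog_arm:
  series:
    - [0, 0, 0, 0, 0, -0.104, 87]
    - [0, 0, 0, 0, 0, -0.104, 87]
    - [0, 0, 0, 0, 0, -0.104, 87]
    - [0, 0, 0, 0, 0, 0, 87]
    - [0, 0, 0, 0, 0, 0, 87]

```text
time: 2.62
tcp_pos: [0.4272, -0.1678, 0.3026]
tcp_rot: [0.709, 0.705, 0.0, 0.0]
ft_force: [-0.2, -0.3, 0.1]
width: 0.0869
grasp_force: 0.0
```

```bash
python3 - <<'E'
from h import *
s=robot.sense(); print(s["tcp_pos"],s["tcp_rot"],s["joints"])
im=imaging.read_camera("wrist"); cv2.imwrite("pics/w1.png",im); cm=cam("wrist"); print(np.linalg.inv(cm[2]).round(3))
for n in("wrist","top","scene"):
    if n!="wrist": im=cv2.imread(f"pics/{n}0.png"); cm=cam(n)
    g=cv2.GaussianBlur(im,(3,3),0).astype(int); m=(g[...,0]>1.5*g[...,2])&(g[...,0]>45)
    for cn,ar in blobs(m,40,30000):
        print(n,cn.round(1),ar,[(k,)+(lambda q:(q[0].round(4).tolist(),round(q[1])))(locate(cm,cn,CR[k],H[k]-.02,H[k])) for k in "abcd"])
E
```

```text
[ 0.42716923 -0.1678138   0.30261987] [7.08799048e-01 7.05410449e-01 3.86651246e-05 8.18605515e-05] [-6.18640210e-01  2.00432554e-01  1.72295484e+00  5.18577002e-05
  1.21803086e+00 -6.13865916e-01]
[[ 1.     0.005  0.002  0.427]
 [-0.005  0.954  0.3   -0.086]
 [ 0.    -0.3    0.954  0.466]
 [ 0.     0.     0.     1.   ]]
wrist [  6. 264.] 278 [('a', [0.4375, -0.0192], 1712), ('b', [0.4382, -0.0147], 1228), ('c', [0.4388, -0.0111], 884), ('d', [0.4393, -0.0078], 582)]
wrist [162.8 257.6] 1068 [('a', [0.4316, -0.1647], 1159), ('b', [0.4319, -0.1698], 833), ('c', [0.4322, -0.1739], 601), ('d', [0.4324, -0.1776], 398)]
wrist [271.7 254.8] 452 [('a', [0.4283, -0.2945], 1034), ('b', [0.4284, -0.3077], 757), ('c', [0.4285, -0.3185], 558), ('d', [0.4285, -0.3281], 382)]
top [236.1 316.5] 266 [('a', [0.4336, -0.1618], 315), ('b', [0.4351, -0.1663], 241), ('c', [0.4363, -0.1699], 182), ('d', [0.4374, -0.1731], 125)]
top [234.  237.4] 89 [('a', [0.4372, -0.0014], 291), ('b', [0.4388, -0.001], 221), ('c', [0.4401, -0.0006], 165), ('d', [0.4413, -0.0003], 111)]
top [238.6 386.3] 210 [('a', [0.42
[... 422 characters left out ...]
', [0.5075, -1.2219], 83), ('b', [0.4915, -1.2745], 67), ('c', [0.4784, -1.3175], 54), ('d', [0.4667, -1.3557], 41)]
scene [104.3 209. ] 79 [('a', [0.4399, -0.2978], 200), ('b', [0.4218, -0.3217], 159), ('c', [0.4069, -0.3412], 126), ('d', [0.3938, -0.3586], 93)]
scene [124.7 247.5] 127 [('a', [0.4254, -0.1703], 225), ('b', [0.4069, -0.1902], 178), ('c', [0.3917, -0.2065], 141), ('d', [0.3782, -0.221], 103)]
scene [177.6 293.2] 55 [('a', [0.4773, 0.0278], 292), ('b', [0.4603, 0.014], 230), ('c', [0.4464, 0.0027], 181), ('d', [0.4341, -0.0073], 131)]
scene [253.8 414.1] 160 [('a', [0.4583, 0.3239], 386), ('b', [0.4407, 0.3193], 303), ('c', [0.4263, 0.3156], 236), ('d', [0.4136, 0.3122], 170)]
```

View pics/w1.png

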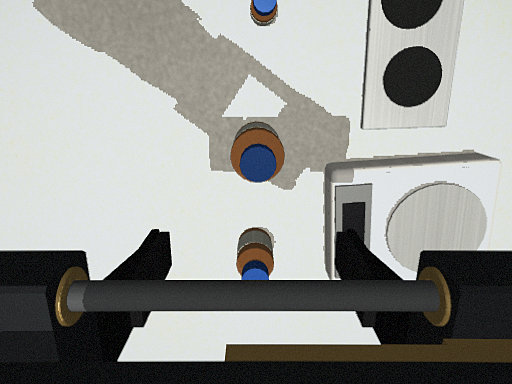

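jog_arm:
  series:
    - [0.005, 0.005, 0.03, 0, 0, 0, 87]
    - [0, 0, 0.05, 0, 0, 0, 87]
    - [0, 0, 0.05, 0, 0, 0, 87]
    - [0, 0, 0.04, 0, 0, 0, 87]
    - [0, 0, 0.02, 0, 0, 0, 87]
    - [0, 0, 0.012, 0, 0, 0, 87]
    - [0, 0, 0, 0, 0, 0, 60]
    - [0, 0, 0, 0, 0, 0, 30]
    - [0, 0, 0, 0, 0, 0, 30]
    - [0, 0, 0, 0, 0, 0, 30]
    - [0, 0, 0, 0, 0, 0, 30]
    - [0, 0, 0, 0, 0, 0, 30]
  squeeze: 35

```text
time: 4.18
tcp_pos: [0.4323, -0.1629, 0.1007]
tcp_rot: [0.708, 0.706, 0.0, 0.0]
ft_force: [0.5, 0.8, 0.9]
width: 0.0372
grasp_force: 35.0
```

jog_arm:
  series:
    - [0, 0, -0.01, 0, 0, 0, 30]
    - [0, 0, -0.03, 0, 0, 0, 30]
    - [0, 0, -0.04, 0, 0, 0, 30]
    - [0, 0, -0.02, 0, 0, 0, 30]
    - [0.01, 0.02, 0, 0, 0, 0, 30]
    - [0.015, 0.035, 0, 0, 0, 0, 30]
    - [0.015, 0.035, 0, 0, 0, 0, 30]
    - [0.015, 0.035, 0, 0, 0, 0, 30]
    - [0.015, 0.035, 0, 0, 0, 0, 30]
    - [0.015, 0.035, 0, 0, 0, 0, 30]
    - [0, 0, 0, 0, 0, 0, 30]
    - [0, 0, 0, 0, 0, 0, 30]

```text
time: 5.68
tcp_pos: [0.626, -0.078, 0.1999]
tcp_rot: [0.708, 0.706, -0.001, -0.001]
ft_force: [-0.7, 0.1, -3.3]
width: 0.0372
grasp_force: 35.0
```

```bash
python3 - <<'E'
from h import *
im=imaging.read_camera("wrist"); cv2.imwrite("pics/w2.png",im); cm=cam("wrist"); s=robot.sense(); print(s["tcp_pos"],s["width"],s["ft_force"])
for cn,ar in blobs(dark(im),400,40000):
    xy,ea=locate(cm,cn,.036,.0149,.015); print(cn.round(1),xy.round(4),ar,round(ea))
for d in nets.outline_of("wrist","coaster_1"): print(round(d["conf"],2),d["location"],d["region"].sum(),locate(cm,d["location"],.036,.0149,.015))
c=imaging.get_calibration("wrist"); T=np.eye(4)
# coaster 1 in picture w1
im=cv2.imread("pics/w1.png"); T[:3,:3]=R.from_quat([.708799,.70541,0,0]).as_matrix(); T[:3,3]=[.42717,-.16781,.30262]
cm=(cm[0],cm[1],np.linalg.inv(T@np.array(c["mount"])))
for cn,ar in blobs(dark(im),400,9000):
    xy,ea=locate(cm,cn,.036,.0149,.015); print("w1",cn.round(1),xy.round(4),ar,round(ea))
E
```

```text
[ 0.62582476 -0.07823917  0.20001428] 0.03723631206822663 [ 1.00932367  0.13833286 -3.32244122]
[ 74.1 241.6] [0.6141 0.0115] 4478 4579
[151.2 255.5] [ 0.6275 -0.0639] 1660 3736
[186.9 253.6] [ 0.6254 -0.1025] 657 3390
0.81 [5.2, 240.6] 313 (array([0.61400494, 0.07086683]), 5457.054403969536)
0.75 [74.4, 242.5] 4616 (array([0.61497635, 0.01127227]), 4576.213149332703)
w1 [ 11.5 409.6] [ 0.6136 -0.0068] 1314 3243
w1 [ 76.2 412.1] [ 0.6267 -0.0794] 2705 2751
```

View pics/w2.png

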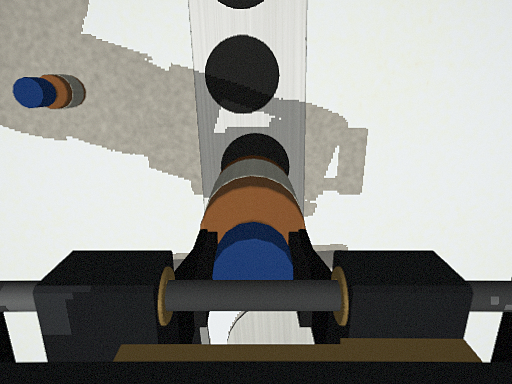

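jog_arm:
  series:
    - [0.0005, 0.001, 0.02, 0, 0, 0, 30]
    - [0, 0, 0.03, 0, 0, 0, 30]
    - [0, 0, 0.02, 0, 0, 0, 30]
    - [0, 0, 0.008, 0, 0, 0, 30]
    - [0, 0, 0.004, 0, 0, 0, 30]
    - [0, 0, 0.002, 0, 0, 0, 30]
    - [0, 0, 0, 0, 0, 0, 30]
    - [0, 0, 0, 0, 0, 0, 30]

```text
time: 6.78
tcp_pos: [0.6288, -0.0779, 0.1172]
tcp_rot: [0.708, 0.706, 0.0, 0.001]
ft_force: [-0.2, 0.1, -3.4]
width: 0.0371
grasp_force: 35.0
```

jog_arm:
  series:
    - [0, -0.001, 0.001, 0, 0, 0, 30]
    - [0, 0, 0, 0, 0, 0, 30]
    - [0, 0, 0, 0, 0, 0, 30]
    - [0, 0, 0, 0, 0, 0, 30]

```text
time: 7.28
tcp_pos: [0.6276, -0.0779, 0.1158]
tcp_rot: [0.708, 0.706, 0.0, 0.0]
ft_force: [-0.0, 0.0, -1.5]
width: 0.037
grasp_force: 35.0
```

jog_arm:
  series:
    - [0, 0, 0, 0, 0, 0, 45]
    - [0, 0, 0, 0, 0, 0, 60]
    - [0, 0, 0, 0, 0, 0, 87]
    - [0, 0, 0, 0, 0, 0, 87]
    - [0, 0, -0.02, 0, 0, 0, 87]
    - [0, 0, -0.05, 0, 0, 0, 87]
    - [0, 0, -0.05, 0, 0, 0, 87]
    - [-0.038, -0.033, -0.01, 0, 0, 0, 87]
    - [-0.038, -0.033, 0, 0, 0, 0, 87]
    - [-0.038, -0.033, 0, 0, 0, 0, 87]
    - [-0.038, -0.033, 0, 0, 0, 0, 87]
    - [-0.038, -0.033, 0, 0, 0, 0, 87]

```text
time: 8.78
tcp_pos: [0.4608, -0.2685, 0.2458]
tcp_rot: [0.708, 0.706, 0.0, 0.0]
ft_force: [1.0, -0.8, 0.2]
width: 0.087
grasp_force: 0.0
```

jog_arm:
  series:
    - [-0.038, -0.033, 0, 0, 0, 0, 87]
    - [0, 0, 0, 0, 0, 0, 87]
    - [0, 0, 0, 0, 0, 0, 87]

```text
time: 9.15
tcp_pos: [0.4289, -0.3051, 0.2456]
tcp_rot: [0.708, 0.706, 0.0, -0.0]
ft_force: [-0.1, -0.1, -0.4]
width: 0.0867
grasp_force: 0.0
```

```bash
cat >> h.py <<'E'
def caps(n,ks,tag):
    im=imaging.read_camera(n); cv2.imwrite(f"pics/{tag}.png",im); cm=cam(n); 
    g=cv2.GaussianBlur(im,(3,3),0).astype(int); m=(g[...,0]>1.5*g[...,2])&(g[...,0]>45)
    for cn,ar in blobs(m,40,30000):
        print(n,cn.round(1),ar,[(k,)+(lambda q:(q[0].round(4).tolist(),round(q[1])))(locate(cm,cn,CR[k],H[k]-.02+z,H[k]+z)) for k,z in ks])
E
python3 - <<'E'
from h import *
print(robot.sense()["tcp_pos"]); caps("wrist",[("b",0)],"w3"); caps("top",[("a",.015),("b",0)],"t3")
E
```

```text
[ 0.42893116 -0.30508861  0.24559969]
wrist [183.1 253. ] 1040 [('b', [0.4288, -0.3134], 1145)]
top [141.2 274.1] 247 [('a', [0.6293, -0.0766], 307), ('b', [0.642, -0.0797], 228)]
top [233.8 237.3] 86 [('a', [0.4365, -0.0016], 303), ('b', [0.4392, -0.0009], 221)]
top [238.3  85.2] 158 [('a', [0.4271, 0.2969], 387), ('b', [0.4294, 0.3131], 288)]
top [238.6 386.8] 176 [('a', [0.4284, -0.2984], 366), ('b', [0.4307, -0.313], 271)]
top [355.9   5.5] 353 [('a', [0.2127, 0.4222], 529), ('b', [0.2038, 0.4448], 397)]
```

jog_arm:
  series:
    - [-0.008, 0, 0.03, 0, 0, 0, 87]
    - [0, 0, 0.05, 0, 0, 0, 87]
    - [0, 0, 0.05, 0, 0, 0, 87]
    - [0, 0, 0.025, 0, 0, 0, 87]
    - [0, 0, 0.011, 0, 0, 0, 87]
    - [0, 0, 0, 0, 0, 0, 60]
    - [0, 0, 0, 0, 0, 0, 26]
    - [0, 0, 0, 0, 0, 0, 26]
    - [0, 0, 0, 0, 0, 0, 26]
    - [0, 0, 0, 0, 0, 0, 26]
    - [0, 0, 0, 0, 0, 0, 26]
  squeeze: 25

```text
time: 10.62
tcp_pos: [0.4288, -0.3134, 0.0797]
tcp_rot: [0.708, 0.706, -0.0, 0.0]
ft_force: [0.2, 0.4, 1.3]
width: 0.0349
grasp_force: 0.4
```

jog_arm:
  series:
    - [0, 0, 0, 0, 0, 0, 26]
    - [0, 0, 0, 0, 0, 0, 26]
    - [0, 0, -0.01, 0, 0, 0, 26]
    - [0, 0, -0.05, 0, 0, 0, 26]
    - [0, 0, -0.05, 0, 0, 0, 26]
    - [0, 0, -0.04, 0, 0, 0, 26]
    - [0.03, 0, -0.01, 0, 0, 0, 26]
    - [0.05, 0, 0, 0, 0, 0, 26]
    - [0.05, 0, 0, 0, 0, 0, 26]
    - [0.05, 0, 0, 0, 0, 0, 26]
    - [0.05, 0.01, 0, 0, 0, 0, 26]
    - [0.035, 0.035, 0, 0, 0, 0, 26]

```text
time: 12.12
tcp_pos: [0.4721, -0.0459, 0.2397]
tcp_rot: [0.708, 0.706, -0.001, -0.001]
ft_force: [1.1, -0.7, -1.2]
width: 0.033
grasp_force: 25.0
```

jog_arm:
  series:
    - [0.03, 0.04, 0, 0, 0, 0, 26]
    - [0.02, 0.04, 0, 0, 0, 0, 26]
    - [0.01, 0.04, 0, 0, 0, 0, 26]
    - [0, 0.02, 0, 0, 0, 0, 26]
    - [0, 0, 0.03, 0, 0, 0, 26]
    - [0, 0, 0.04, 0, 0, 0, 26]
    - [0, 0, 0.04, 0, 0, 0, 26]
    - [0, 0, 0.02, 0, 0, 0, 26]
    - [0, 0, 0, 0, 0, 0, 26]
    - [0, 0, 0, 0, 0, 0, 26]
    - [0, 0, 0, 0, 0, 0, 26]

```text
time: 13.5
tcp_pos: [0.6156, 0.0111, 0.1111]
tcp_rot: [0.708, 0.706, 0.001, 0.001]
ft_force: [0.3, 0.7, -2.4]
width: 0.0332
grasp_force: 25.0
```

jog_arm:
  series:
    - [0, -0.001, 0.008, 0, 0, 0, 26]
    - [0, 0, 0.004, 0, 0, 0, 26]
    - [0, 0, 0.002, 0, 0, 0, 26]
    - [0, 0, 0, 0, 0, 0, 26]
    - [0, 0, 0, 0, 0, 0, 26]
    - [0, 0, 0, 0, 0, 0, 26]

```text
time: 14.25
tcp_pos: [0.6138, 0.0112, 0.0957]
tcp_rot: [0.708, 0.706, 0.0, 0.0]
ft_force: [-0.4, 0.3, -1.8]
width: 0.0331
grasp_force: 25.0
```

Lower the last millimetre, release, then go above bottle_c at about (0.430, 0.320).

jog_arm:
  series:
    - [0, 0, 0.001, 0, 0, 0, 26]
    - [0, 0, 0, 0, 0, 0, 26]
    - [0, 0, 0, 0, 0, 0, 26]
    - [0, 0, 0, 0, 0, 0, 40]
    - [0, 0, 0, 0, 0, 0, 55]
    - [0, 0, 0, 0, 0, 0, 87]
    - [0, 0, 0, 0, 0, 0, 87]
    - [0, 0, -0.02, 0, 0, 0, 87]
    - [0, 0, -0.05, 0, 0, 0, 87]
    - [0, 0, -0.05, 0, 0, 0, 87]
    - [0.03, -0.03, 0, 0, 0, 0, 87]
    - [0.05, -0.03, 0, 0, 0, 0, 87]

```text
time: 15.75
tcp_pos: [0.5541, 0.0909, 0.2156]
tcp_rot: [0.709, 0.705, 0.001, 0.001]
ft_force: [0.9, 0.1, -0.2]
width: 0.0866
grasp_force: 0.0
```

jog_arm:
  series:
    - [0.05, -0.03, 0, 0, 0, 0, 87]
    - [0.05, -0.03, 0, 0, 0, 0, 87]
    - [0.05, -0.03, 0, 0, 0, 0, 87]
    - [0.045, -0.034, 0, 0, 0, 0, 87]
    - [0.034, 0, 0, 0, 0, 0, 87]
    - [0, 0, 0, 0, 0, 0, 87]
    - [0, 0, 0, 0, 0, 0, 87]

```text
time: 16.62
tcp_pos: [0.4302, 0.3201, 0.2144]
tcp_rot: [0.708, 0.706, -0.0, 0.0]
ft_force: [-0.4, 0.3, 0.0]
width: 0.0871
grasp_force: 0.0
```

```bash
python3 - <<'E'
from h import *
print(robot.sense()["tcp_pos"]); caps("wrist",[("c",0),("b",.015)],"w4"); caps("top",[("a",.015),("b",.015),("c",0)],"t4")
E
```

```text
[0.43024029 0.32013101 0.21444111]
wrist [ 8.8 21.8] 924 [('c', [0.2486, 0.4577], 1971), ('b', [0.2688, 0.4514], 3062)]
wrist [181.8 251.6] 894 [('c', [0.4285, 0.3159], 995), ('b', [0.4287, 0.3254], 1577)]
top [141.2 274.1] 248 [('a', [0.6293, -0.0765], 307), ('b', [0.6369, -0.0784], 237), ('c', [0.6482, -0.0812], 174)]
top [150.4 230.9] 190 [('a', [0.6088, 0.0131], 307), ('b', [0.6157, 0.014], 236), ('c', [0.6261, 0.0153], 173)]
top [234.  237.3] 91 [('a', [0.436, -0.0015], 303), ('b', [0.4376, -0.0011], 230), ('c', [0.4401, -0.0004], 165)]
top [238.4  84.8] 126 [('a', [0.427, 0.2977], 387), ('b', [0.4283, 0.3073], 300), ('c', [0.4303, 0.3218], 221)]
top [355.6   5.4] 325 [('a', [0.2131, 0.4224], 529), ('b', [0.2078, 0.4359], 413), ('c', [0.1999, 0.4561], 308)]
```

View pics/w4.png

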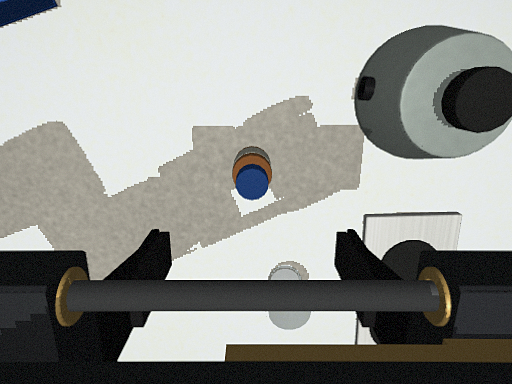

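jog_arm:
  series:
    - [-0.004, -0.001, 0.03, 0, 0, 0, 87]
    - [0, 0, 0.05, 0, 0, 0, 87]
    - [0, 0, 0.04, 0, 0, 0, 87]
    - [0, 0, 0.024, 0, 0, 0, 87]
    - [0, 0, 0.009, 0, 0, 0, 87]
    - [0, 0, 0, 0, 0, 0, 55]
    - [0, 0, 0, 0, 0, 0, 22]
    - [0, 0, 0, 0, 0, 0, 22]
    - [0, 0, 0, 0, 0, 0, 22]
    - [0, 0, 0, 0, 0, 0, 22]
    - [0, 0, 0, 0, 0, 0, 22]
    - [0, 0, 0, 0, 0, 0, 22]
  squeeze: 20

```text
time: 18.23
tcp_pos: [0.4293, 0.3167, 0.0616]
tcp_rot: [0.708, 0.706, -0.0, -0.0]
ft_force: [-0.1, 0.3, 1.0]
width: 0.0294
grasp_force: 20.0
```

jog_arm:
  series:
    - [0, 0, 0, 0, 0, 0, 22]
    - [0, 0, 0, 0, 0, 0, 22]

```text
time: 18.48
tcp_pos: [0.4293, 0.3167, 0.0616]
tcp_rot: [0.708, 0.706, -0.0, -0.0]
ft_force: [-0.8, -0.5, 0.8]
width: 0.0294
grasp_force: 20.0
```

jog_arm:
  series:
    - [0, 0, -0.01, 0, 0, 0, 22]
    - [0, 0, -0.05, 0, 0, 0, 22]
    - [0, 0, -0.05, 0, 0, 0, 22]
    - [0, 0, -0.03, 0, 0, 0, 22]
    - [-0.02, 0.02, 0, 0, 0, 0, 22]
    - [-0.04, 0.035, 0, 0, 0, 0, 22]
    - [-0.04, 0.035, 0, 0, 0, 0, 22]
    - [-0.04, 0.035, 0, 0, 0, 0, 22]
    - [-0.04, 0.035, 0, 0, 0, 0, 22]
    - [-0.03, 0.024, 0, 0, 0, 0, 22]
    - [0, 0, 0.03, 0, 0, 0, 22]
    - [0, 0, 0.04, 0, 0, 0, 22]

```text
time: 19.98
tcp_pos: [0.614, 0.1053, 0.1321]
tcp_rot: [0.709, 0.706, 0.001, 0.001]
ft_force: [-0.5, 0.3, -2.4]
width: 0.0292
grasp_force: 20.0
```

jog_arm:
  series:
    - [0, 0, 0.03, 0, 0, 0, 22]
    - [0, 0, 0.015, 0, 0, 0, 22]
    - [0, 0, 0.006, 0, 0, 0, 22]
    - [0, 0, 0.002, 0, 0, 0, 22]
    - [0, 0, 0, 0, 0, 0, 22]
    - [0, 0, 0, 0, 0, 0, 22]
    - [0, 0, 0, 0, 0, 0, 22]

```text
time: 20.85
tcp_pos: [0.6132, 0.1062, 0.0792]
tcp_rot: [0.708, 0.706, 0.0, 0.0]
ft_force: [-0.2, 0.3, -2.1]
width: 0.0292
grasp_force: 20.0
```

jog_arm:
  series:
    - [0, 0.001, 0.002, 0, 0, 0, 22]
    - [0, 0, 0, 0, 0, 0, 22]
    - [0, 0, 0, 0, 0, 0, 22]

```text
time: 21.22
tcp_pos: [0.6141, 0.1062, 0.0766]
tcp_rot: [0.708, 0.706, 0.0, 0.0]
ft_force: [0.3, -0.1, -0.6]
width: 0.0291
grasp_force: 20.0
```

jog_arm:
  series:
    - [0, 0, 0, 0, 0, 0, 36]
    - [0, 0, 0, 0, 0, 0, 50]
    - [0, 0, 0, 0, 0, 0, 87]
    - [0, 0, 0, 0, 0, 0, 87]
    - [0, 0, -0.02, 0, 0, 0, 87]
    - [0, 0, -0.05, 0, 0, 0, 87]
    - [0, 0, -0.05, 0, 0, 0, 87]
    - [-0.02, -0.03, 0, 0, 0, 0, 87]
    - [-0.03, -0.05, 0, 0, 0, 0, 87]
    - [-0.03, -0.05, 0, 0, 0, 0, 87]
    - [-0.03, -0.044, 0, 0, 0, 0, 87]
    - [0, 0, 0, 0, 0, 0, 87]

```text
time: 22.72
tcp_pos: [0.4356, -0.004, 0.1964]
tcp_rot: [0.709, 0.705, -0.001, -0.002]
ft_force: [0.6, -0.2, 0.1]
width: 0.0868
grasp_force: 0.0
```

jog_arm:
  series:
    - [0, 0, 0, 0, 0, 0, 87]
    - [0, 0, 0, 0, 0, 0, 87]

```text
time: 22.98
tcp_pos: [0.4411, -0.0032, 0.1968]
tcp_rot: [0.708, 0.707, 0.001, 0.001]
ft_force: [-0.0, -0.2, 0.2]
width: 0.087
grasp_force: 0.0
```

```bash
python3 - <<'E'
from h import *
print(robot.sense()["tcp_pos"]); caps("wrist",[("d",0)],"w5"); caps("top",[("c",.015),("d",0)],"t5")
E
```

```text
[ 0.44113421 -0.0032013   0.19678636]
wrist [ 43.1 489.7] 1834 [('d', [0.6314, 0.1088], 1372)]
wrist [176.8 482.1] 2224 [('d', [0.6481, -0.0026], 1022)]
wrist [178.4 251.4] 645 [('d', [0.4391, -0.0032], 727)]
top [141.2 274.1] 250 [('c', [0.6429, -0.0799], 181), ('d', [0.6535, -0.0826], 121)]
top [150.4 231. ] 191 [('c', [0.6213, 0.0146], 180), ('d', [0.6311, 0.0159], 120)]
top [355.9   5.6] 431 [('c', [0.203, 0.4464], 320), ('d', [0.1956, 0.4654], 220)]
```

jog_arm:
  series:
    - [0, -0.001, 0.03, 0, 0, 0, 87]
    - [0, 0, 0.05, 0, 0, 0, 87]
    - [0, 0, 0.04, 0, 0, 0, 87]
    - [0, 0, 0.023, 0, 0, 0, 87]
    - [0, 0, 0.008, 0, 0, 0, 87]
    - [0, 0, 0, 0, 0, 0, 50]
    - [0, 0, 0, 0, 0, 0, 17]
    - [0, 0, 0, 0, 0, 0, 17]
    - [0, 0, 0, 0, 0, 0, 17]
    - [0, 0, 0, 0, 0, 0, 17]
    - [0, 0, 0, 0, 0, 0, 17]
    - [0, 0, 0, 0, 0, 0, 17]
  squeeze: 15

```text
time: 24.58
tcp_pos: [0.4386, -0.0034, 0.0456]
tcp_rot: [0.708, 0.706, 0.0, 0.0]
ft_force: [0.5, -0.1, 0.0]
width: 0.0247
grasp_force: 2.4
```

jog_arm:
  series:
    - [0, 0, 0, 0, 0, 0, 17]
    - [0, 0, 0, 0, 0, 0, 17]

```text
time: 24.82
tcp_pos: [0.4386, -0.0034, 0.0455]
tcp_rot: [0.708, 0.706, 0.0, 0.0]
ft_force: [-0.0, 0.2, 0.4]
width: 0.0244
grasp_force: 15.0
```

jog_arm:
  series:
    - [0, 0, -0.01, 0, 0, 0, 17]
    - [0, 0, -0.05, 0, 0, 0, 17]
    - [0, 0, -0.05, 0, 0, 0, 17]
    - [0, 0, -0.04, 0, 0, 0, 17]
    - [0.02, 0.02, 0, 0, 0, 0, 17]
    - [0.04, 0.035, 0, 0, 0, 0, 17]
    - [0.04, 0.035, 0, 0, 0, 0, 17]
    - [0.04, 0.035, 0, 0, 0, 0, 17]
    - [0.04, 0.035, 0, 0, 0, 0, 17]
    - [0.014, 0.019, 0, 0, 0, 0, 17]
    - [0, 0, 0.03, 0, 0, 0, 17]
    - [0, 0, 0.04, 0, 0, 0, 17]

```text
time: 26.32
tcp_pos: [0.6188, 0.1908, 0.1263]
tcp_rot: [0.708, 0.707, 0.001, 0.001]
ft_force: [-0.5, 0.5, -1.2]
width: 0.0243
grasp_force: 15.0
```

jog_arm:
  series:
    - [0, 0, 0.03, 0, 0, 0, 17]
    - [0, 0, 0.02, 0, 0, 0, 17]
    - [0, 0, 0.01, 0, 0, 0, 17]
    - [0, 0, 0.002, 0, 0, 0, 17]
    - [0, 0, 0, 0, 0, 0, 17]
    - [0, 0, 0, 0, 0, 0, 17]
    - [0, 0, 0, 0, 0, 0, 17]

```text
time: 27.2
tcp_pos: [0.6185, 0.1903, 0.0643]
tcp_rot: [0.708, 0.706, 0.001, 0.0]
ft_force: [0.1, -0.3, -0.4]
width: 0.0243
grasp_force: 15.0
```

jog_arm:
  series:
    - [0, 0, 0.003, 0, 0, 0, 17]
    - [0, 0, 0.001, 0, 0, 0, 17]
    - [0, 0, 0, 0, 0, 0, 17]
    - [0, 0, 0, 0, 0, 0, 17]

```text
time: 27.7
tcp_pos: [0.6186, 0.1903, 0.0605]
tcp_rot: [0.708, 0.706, 0.001, 0.0]
ft_force: [0.0, -0.1, 5.3]
width: 0.0242
grasp_force: 14.9
```

jog_arm:
  series:
    - [0, 0, -0.0005, 0, 0, 0, 17]
    - [0, 0, 0, 0, 0, 0, 17]
    - [0, 0, 0, 0, 0, 0, 32]
    - [0, 0, 0, 0, 0, 0, 50]
    - [0, 0, 0, 0, 0, 0, 87]
    - [0, 0, 0, 0, 0, 0, 87]
    - [0, 0, -0.02, 0, 0, 0, 87]
    - [0, 0, -0.05, 0, 0, 0, 87]
    - [0, 0, -0.05, 0, 0, 0, 87]
    - [0, -0.05, -0.05, 0, 0, 0, 87]
    - [0, -0.05, -0.05, 0, 0, 0, 87]
    - [0, -0.05, -0.03, 0, 0, 0, 87]

```text
time: 29.2
tcp_pos: [0.4794, 0.1906, 0.3021]
tcp_rot: [0.708, 0.706, 0.002, 0.002]
ft_force: [0.3, 0.1, 0.7]
width: 0.087
grasp_force: 0.0
```

jog_arm:
  series:
    - [0.05, -0.04, 0, 0, 0, 0, 87]
    - [0.05, 0, 0, 0, 0, 0, 87]
    - [0.05, 0, 0, 0, 0, 0, 87]
    - [0.05, 0, 0, 0, 0, 0, 87]
    - [0, 0, 0, 0, 0, 0, 87]
    - [0, 0, 0, 0, 0, 0, 87]

```text
time: 29.95
tcp_pos: [0.4407, 0.3889, 0.2991]
tcp_rot: [0.708, 0.706, -0.0, 0.0]
ft_force: [0.8, -1.0, -0.1]
width: 0.0867
grasp_force: 0.0
```

```bash
python3 - <<'E'
from h import *
print(robot.sense()["tcp_pos"]); caps("top",[(k,.015) for k in"abcd"],"t6"); caps("scene",[(k,.015) for k in"abcd"],"s6")
for t in("t6","s6"):
    im=cv2.imread(f"pics/{t}.png"); im=im[90:270,60:410] if t=="t6" else im[90:330,90:450]
    cv2.imwrite(f"pics/{t}c.png",cv2.resize(im,None,fx=2.2,fy=2.2,interpolation=cv2.INTER_CUBIC))
for t in("beaker",): print([(d["conf"],d["location"]) for d in nets.look_for("top",t)])
E
```

```text
[0.44070733 0.38892496 0.29912802]
top [141.2 274.1] 248 [('a', [0.6293, -0.0765], 307), ('b', [0.6369, -0.0784], 237), ('c', [0.6431, -0.0799], 181), ('d', [0.6485, -0.0813], 126)]
top [150.3 230.9] 187 [('a', [0.609, 0.0131], 307), ('b', [0.6159, 0.014], 236), ('c', [0.6215, 0.0148], 180), ('d', [0.6266, 0.0154], 125)]
top [152.  150.2] 100 [('a', [0.6043, 0.1793], 328), ('b', [0.6111, 0.1853], 254), ('c', [0.6166, 0.1902], 194), ('d', [0.6216, 0.1946], 136)]
top [152.6 187.4] 144 [('a', [0.6035, 0.1029], 316), ('b', [0.6102, 0.1066], 243), ('c', [0.6158, 0.1096], 185), ('d', [0.6207, 0.1122], 129)]
top [355.8   5.4] 317 [('a', [0.2127, 0.4224], 529), ('b', [0.2074, 0.4358], 413), ('c', [0.2031, 0.4469], 320), ('d', [0.1992, 0.4567], 228)]
scene [ 7.6 37.3] 250 [('a', [0.5176, -1.1849], 87), ('b', [0.5015, -1.2374], 70), ('c', [0.4883, -1.2804], 57), ('d', [0.4767, -1.3186], 43)]
scene [178.5 206.1] 195 [('a', [0.623, -0.0863], 307), ('b', [0.6103, -0.104], 242), ('c', [0.5999, -0.1185], 189), ('d', [0.5906, -0.1314], 137)]
scene [206.7 241.2] 161 [('a', [0.6226, 0.0214], 347), ('b', [0.6099, 0.0071], 272), ('c', [0.5995, -0.0046], 212), ('d', [0.5902, -0.015], 153)]
scene [239.9 274.1] 153 [('a', [0.6338, 0.1237], 395), ('b', [0.6214, 0.1127], 309), ('c', [0.6113, 0.1036], 240), ('d', [0.6023, 0.0956], 172)]
scene [272.4 303.7] 128 [('a', [0.6472, 0.2102], 443), ('b', [0.6352, 0.2019], 345), ('c', [0.6254, 0.1951], 267), ('d', [0.6167, 0.189], 190)]
[(0.57, [221.6, 160.3])]
```

View pics/t6c.png

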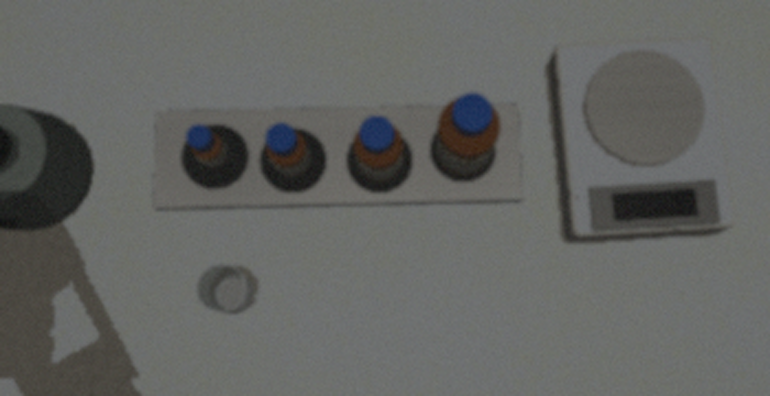

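View pics/s6c.png

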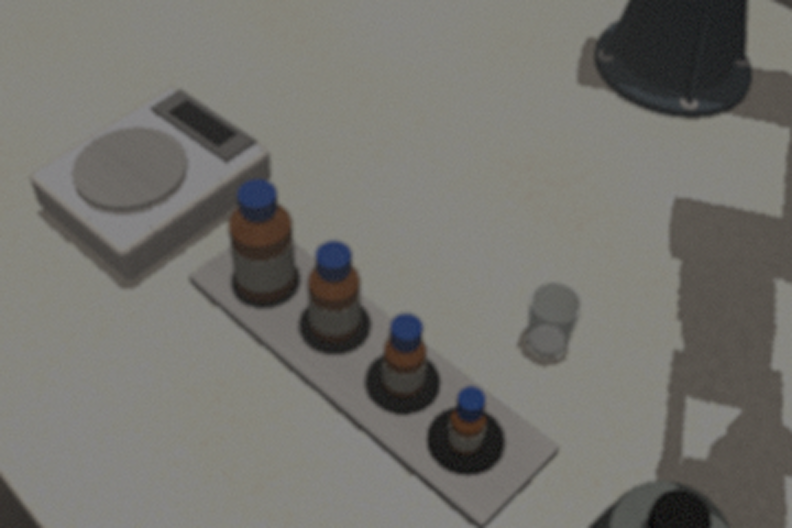

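All four bottles are upright and within about 3 mm of their coaster centres (caps in the top view at about (52,216), (61,188), (61,172) and (62,151) px). The largest is beside the balance, the beaker has not moved, and the arm is clear.

```bash
python3 -c "
from bench import workorder; print(workorder.sign_off())"
```

```text
the job is handed in; nothing more can be done
None
```

The job is handed in: the four bottles stand upright on the coasters in size order, largest next to the balance, each within about 3 mm of centre in the top camera view, and the beaker is where it was; it took about 30 s of the 99 s allowed.

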